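# Probe the marked connector on a test turntable

### The job

By its black bar knob, turn the test turntable one click counter-clockwise (seen from above), so that the white socket with the red ring clicks in beside the brass contact shoe, and let go of the knob. Then take the yellow test probe out of its blue stand and hold it upright with its sprung tip on that socket's gold spot, pressing lightly so that the tip is pushed about half-way in, never hard against its stop. Finish while still holding the probe there; leave everything else on the bench where it is.

Things in the scene. Friction and masses are not known exactly. Their poses are not given: they have to be found in the camera images.
- fixture: Tester fixed to the bench: grey base 200 x 200 x 12 mm, round turntable (166 mm diameter, top 48 mm up) with six upright sockets, 26 mm diameter, 60 degrees apart at 60 mm radius, tops 66 mm up. Five are black, one white with a red ring. Origin: under the base on the turntable's axis; z up; -x points to the brass contact shoe (test position). Heights are above the bench.
- turntable (a joint): Turn of the turntable, rad, positive counter-clockwise from above. 0 = white socket beside the brass shoe. Detents every 60 degrees (1.047 rad); let go, it snaps to the nearest within about 0.03 rad. The crest half-way takes about 0.2 N m. It starts one step before the shoe, near -1.047.
- knob_grip (a point): Middle of the black bar knob on the turntable's axis, 100 mm above the bench: the bar is 54 mm long, 16 mm wide, from 85 to 113 mm above the bench, on a 24 mm round stem. Axes turn with the turntable: x along the bar, -x points from the axis to the white socket, y across the bar, z up.
- gold_spot (a point): Centre of the flat gold spot, 12 mm in diameter, on top of the white socket with the red ring, 66 mm above the bench, 60 mm from the turntable's axis. It turns with the turntable (same axes as the knob).
- shoe (a point): Top of the fixed brass contact shoe at the rim of the turntable, 56 mm above the bench, 90 mm from the axis; it marks the test position.
- stand: Blue probe stand, a block 70 x 70 x 50 mm with a 14 mm vertical hole in its middle, fixed to the bench. Origin: centre of its underside.
- probe: Yellow test probe, 70 g, upright in the stand. Origin: on its axis at the shoulder, which rests on the stand's top (50 mm up). Above it a square grip 16 x 16 mm (sides along the probe's x and y), 60 mm long, then a 14 mm round red cap to 70 mm; below it a 10 mm round nose, 30 mm long, in the hole. Grip two flat sides about 35 mm above the origin.
- probe_tip (a point): End of the probe's brass tip (4 mm thick, round end), 44 mm below the probe's origin on its axis when the spring is out. It moves up the probe's axis as the tip is pushed in.
- plunger (a joint): How far the sprung tip is pushed into the probe, m: 0 out, 0.010 at its stop. It takes about 0.75 N to start it and 0.25 N more per mm (2 N at 5 mm).
- crimper: Bystander: yellow-handled crimping pliers lying flat, 170 mm long, loose. Origin at its underside.
- cutters: Bystander: small blue-handled side cutters lying flat, 120 mm long, loose. Origin at its underside.
- spool: Bystander: green reel, 64 mm diameter, 40 mm high, loose. Origin at its underside.
- mug: Bystander: white mug, 76 mm diameter, 85 mm high, loose. Origin at its underside.
- screwdriver: Bystander: red-handled screwdriver lying down, 170 mm long, loose. Origin at its underside.
- spray_can: Bystander: blue can, 52 mm diameter, 150 mm high, loose. Origin at its underside.
- plug_shell: Bystander: steel plug shell, 30 mm diameter, 32 mm high, loose. Origin at its underside.
Not all that is in view belongs to the job. Several things have the shape of the probe; the one meant has the colours described above. There is more than one size of the stand; the job needs the smaller.

How it is judged (in metres and radians):
On the way, in this order (a step that is already met when the one before it is completed fails the run):
1. the turntable has clicked in with the white socket at the shoe and the knob is let go, the probe still in its stand (value of joint turntable between -0.14 and 0.14 rad and contact force between the arm and fixture below 0.2 N and horizontal distance between probe and stand below 0.01 m and height (world z) of probe below 0.06 m), for 0.2 s.
2. the probe is held clear of its stand (contact force between the fingers and probe above 0.5 N and height (world z) of probe_tip above 0.055 m and contact force between probe and stand below 0.05 N), for 0.1 s.
3. the probe is held upright with its tip lightly pressed on the gold spot (horizontal distance between probe_tip and gold_spot below 0.006 m and value of joint plunger between 0.0015 and 0.009 m and contact force between fixture and probe between 0.5 and 6 N and angle between probe's own z axis and vertical below 0.12 rad and contact force between the fingers and probe above 0.5 N), for 0.3 s.
At the end, for the whole second after the job is handed in: Robot still holds the probe at rest, upright within 0.12 rad, tip within 6 mm of the gold spot's centre, pushed in 1.5 to 9 mm, 0.5 to 6 N; white socket in its detent at the shoe (within 0.14 rad); arm not touching the tester, probe not touching the stand (all of step 3 and value of joint turntable between -0.14 and 0.14 rad and contact force between the arm and fixture below 0.2 N and contact force between probe and stand below 0.05 N and linear speed of probe below 0.02 m/s and angular speed of probe below 0.2 rad/s); the arm keeps its last pose, push and grip.
It fails at once if the turntable is turned the wrong way or past the next position by half a step (value of joint turntable below -1.55 rad or value of joint turntable above 0.52 rad).
It fails at once if the probe is pressed hard on the tester (over 12 N) (contact force between fixture and probe above 12 N).
It fails at once if a bystander is moved by more than 20 mm (distance of any of crimper, cutters, spool, mug, screwdriver, spray_can, plug_shell from where it was at the start of the episode above 0.02 m).
It also fails if it takes over 54 s, if anything falls off the work surface, if the arm or the gripper's body presses on something with over 40 N, if the wrist force passes 120 N, or if a joint passes its speed limit or range.

### The arm

A 6-joint arm with a two-finger parallel gripper is mounted at the origin on the work surface. World frame = base frame: x ahead of the robot, y to its left, z up, the work surface at z = 0. Lengths are in mm, angles in rad, forces in N, time in s.
With the tool pointing down it reaches from about 275 to 825 mm from the base axis. Payload 4.9 kg.
Tool frame: the origin (TCP) lies at the very end of the fingers, on their centre line; the grasp point (between the pads) lies 19 mm behind it; z points along the fingers, y is the line along which they close (so a half turn about z gives the same grasp; the last joint's range is limited). The gripper opens to 85 mm and grips with 20 to 120 N. Pads are 22 mm wide; open, the fingers measure 114 mm over their backs; the gripper's body (76 mm by 85 mm) begins 54 mm behind the grasp point. The pads swing forward as they close: fully open they stand 13 mm farther back than shut.
Start: joints at [-1.251, 0.326, -0.193, 1.052, 0, 1.437], TCP at [241.125, -494.345, 231.281] pointing down, gripper open.
Joint ranges: [-2.65, 2.65], [-0.97, 1.79], [-1.3, 1.35], [-1.93, 2.1], [-1.47, 1.37], [-3.14, 3.14]. Speed limits (rad/s): [2.57, 2.57, 3.14, 3.14, 3.14, 3.14].

### API

Orientations are given as [roll, pitch, yaw] about the fixed x, y, z axes, in that order (R = Rz(yaw) Ry(pitch) Rx(roll)).
In Python, from bench import bot, solve_ik, imaging gives the robot as it stands. Calls block until the motion is done:
- bot.move_ptp(position, orientation): joint-space move of the TCP to a pose.
- bot.movel(position, rot=None, max_speed=150, threshold=None): straight line of the TCP; rot=None keeps the orientation; max_speed is the mean speed in mm/s. With threshold (N) it stops when the force on the tool has changed by that much, and returns True; else False.
- bot.move_j(angles): joint-space move.
- bot.grip(opening, effort=None): opening from 0.0 (shut) to 1.0 (fully open); effort is the grip in N (None keeps the last); returns when the fingers have stopped.
- bot.dwell(seconds).
- solve_ik(position, orientation): joint angles nearest the present ones, or None.
- bot.get_state(): the state.
- imaging.capture(name): name is "scene" or "top"; returns the picture (480x640x3 uint8, blue, green, red); there is no depth.
- imaging.camera_model(name): a dict with "K" (3x3 intrinsics, pixels), "k1" (the pictures are not rectified: a ray, as slopes to the right and down, at radius r is drawn at 1 + k1 r^2 times it, then the intrinsics apply), "position" and "rotation" of the camera in the world. Camera axes: x right, y up, looking along -z (the intrinsics and any distortion apply to the point x, -y, -z); pixel columns grow to the right and rows downward; lengths in mm; the calibration is good to about 2 mm. A picture is of the moment at which its call begins. camera_model takes no time and is no camera call.
A pose or a line that the arm cannot do raises bot.IKError and nothing moves.
- bot.sign_off(): hands the job in; it is judged then, once.
The state is a dict: "t": time; "qpos": joint angles; "joint_velocities": joint speeds; "effort": joint torques, N m; "tcp_pos": TCP position; "orientation": TCP orientation; "contact_force": force on the tool from outside, world axes, zero at the start; "wrist_torque": the same for the moment, N m; "opening": opening from 0.0 (shut) to 1.0 (fully open); "gripper_force": force on a finger pad.
Only numpy, scipy, OpenCV 4.12 (cv2) and the standard library are available. Lean on these libraries where they do the work, as an engineer would, in place of code of your own. Each camera call takes 0.05 s, during which the arm holds its last target. There are 200 camera calls.

## Working session

There is one attempt and no reset: what is moved stays moved. The work goes in short steps, each a Python script; the robot and the scene stay as the last script left them, time stands still between calls to the robot, and variables do not carry over. Pictures are saved under pics/ and viewed, at most 10 in all, crops included, and the job is handed in when it is done.

```bash
ls; mkdir -p pics
python3 - <<'E'
from bench import bot, imaging
import cv2
for n in("scene","top"):
    cv2.imwrite(f"pics/{n}0.png",imaging.capture(n)); print(n,imaging.camera_model(n))
print(bot.get_state())
E
```

```text
pics
scene {'K': array([[473.96414989,   0.        , 320.77070689],
       [  0.        , 473.96414989, 237.12162252],
       [  0.        ,   0.        ,   1.        ]]), 'k1': -0.03233149625442246, 'position': array([1281.0948197 ,   48.11625998,  883.63670665]), 'rotation': array([0.70345066, 0.00340003, 1.64077122])}
top {'K': array([[439.20134735,   0.        , 326.76231769],
       [  0.        , 439.20134735, 239.46646423],
       [  0.        ,   0.        ,   1.        ]]), 'k1': -0.013716764684691272, 'position': array([ 490.21287947,   -3.67526964, 1040.47184624]), 'rotation': array([ 0.13026697,  0.02216634, -1.57468   ])}
{'t': 0.1, 'qpos': array([-1.25120075e+00,  3.26870917e-01, -1.93462926e-01,  1.05199940e+00,
       -1.82564387e-05,  1.43660217e+00]), 'joint_velocities': array([-0.00081985, -0.00256714,  0.00284626, -0.00041801, -0.0017033 ,
        0.00023612]), 'effort': array([ 5.71087985e-04, -4.44240260e+01,  2.63037997e+01,  7.94580847e-03,
       -6.62513798e-05, -4.31810619e-06]), 'tcp_pos': array([ 240.95270193, -493.84338215,  230.58746307]), 'orientation': array([-3.14006711e+00, -1.87534841e-04,  4.53789597e-01]), 'contact_force': array([-0.13123552, -0.76519523, -0.59021917]), 'wrist_torque': array([-0.05965501,  0.00056171,  0.00252   ]), 'gripper_force': 0.0, 'opening': 0.9962721941604573}
```

View pics/top0.png

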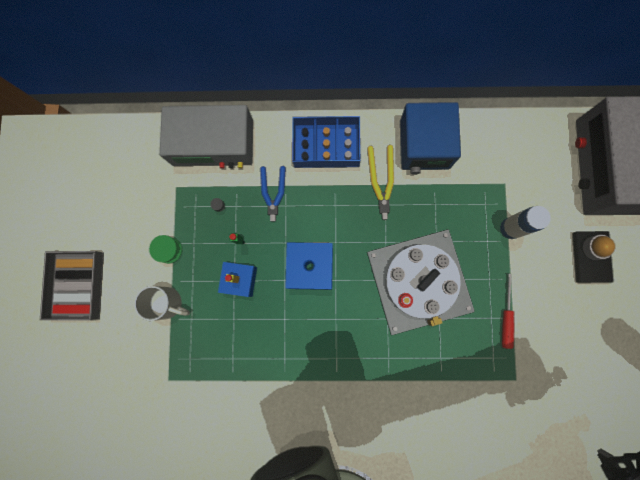

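View pics/scene0.png

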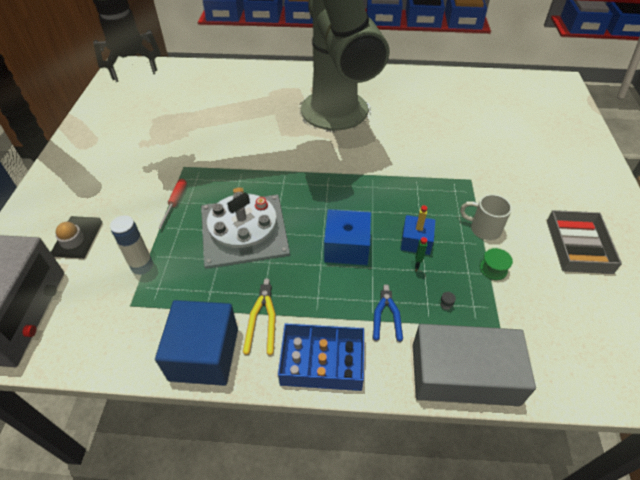

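```bash
cat > h.py <<'E'
import numpy as np, cv2
from scipy.spatial.transform import Rotation as R
from bench import bot, imaging, solve_ik
def cam(n):
    m=imaging.camera_model(n); return m["K"],m["k1"],np.array(m["position"]),R.from_euler("xyz",m["rotation"]).as_matrix()
def rays(n,px):
    K,k,p,M=cam(n); px=np.atleast_2d(np.float64(px))
    s=cv2.undistortPoints(px[:,None],K,np.array([k,0,0,0.]))[:,0]
    return p,np.c_[s[:,0],-s[:,1],-np.ones(len(s))]@M.T
def onplane(n,px,z):
    p,d=rays(n,px); return p+d*((z-p[2])/d[:,2])[:,None]
def project(n,P):
    K,k,p,M=cam(n); q=(np.atleast_2d(P)-p)@M*[1,-1,-1]
    return cv2.projectPoints(q,np.zeros(3),np.zeros(3),K,np.array([k,0,0,0.]))[0][:,0]
def tri(pa,pb):
    A=np.zeros((3,3));b=np.zeros(3)
    for n,px in(("top",pa),("scene",pb)):
        p,d=rays(n,px); d=d[0]/np.linalg.norm(d[0]); Q=np.eye(3)-np.outer(d,d); A+=Q; b+=Q@p
    return np.linalg.solve(A,b)
E
python3 - <<'E'
from h import *
t=cv2.imread("pics/top0.png");s=cv2.imread("pics/scene0.png")
def c(i,x,y,w,h): return cv2.resize(i[y:y+h,x:x+w],(400,300),interpolation=cv2.INTER_CUBIC)
cv2.imwrite("pics/crop.png",np.vstack([np.hstack([c(t,348,230,144,108),c(t,200,222,80,80*3//4+20)]),np.hstack([c(s,190,175,112,84),c(s,390,195,80,60)])]))
E
```

```text
(no output)
```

View pics/crop.png

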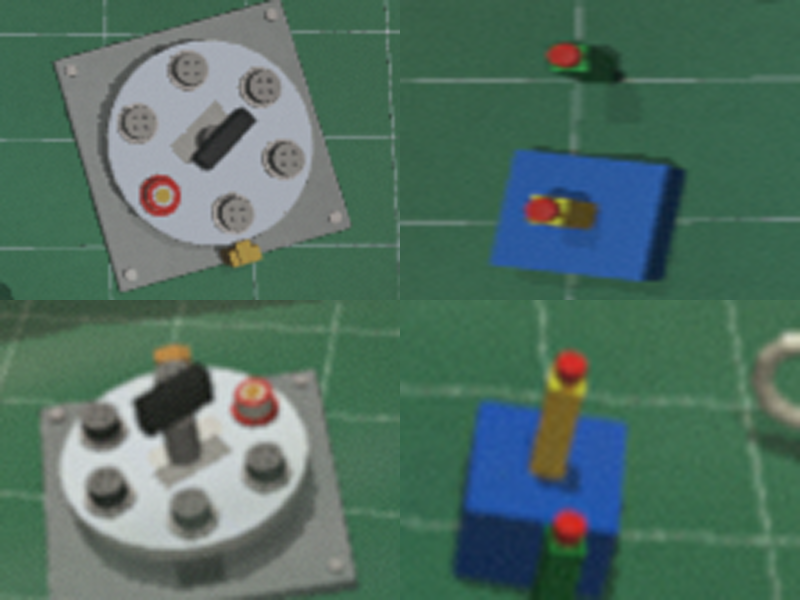

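Run:
```python
from h import *
I={"top":cv2.imread("pics/top0.png"),"scene":cv2.imread("pics/scene0.png")}
def mask(n,lo,hi,box):
    h=cv2.cvtColor(I[n],cv2.COLOR_BGR2HSV); m=cv2.inRange(h,np.array(lo),np.array(hi)); o=np.zeros_like(m); x,y,w,k=box; o[y:y+k,x:x+w]=m[y:y+k,x:x+w]; return o
def red(n,box): return mask(n,(0,140,90),(7,255,255),box)|mask(n,(173,140,90),(180,255,255),box)
def big(m): return max(cv2.findContours(m,cv2.RETR_EXTERNAL,cv2.CHAIN_APPROX_NONE)[0],key=cv2.contourArea)[:,0]
def pts(m): y,x=np.nonzero(m); return np.c_[x,y]
np.set_printoptions(precision=1,suppress=True)
# disc
for n,b in(("top",(360,225,120,110)),("scene",(195,180,100,90))):
    m=mask(n,(0,0,165),(180,60,255),b); m=cv2.morphologyEx(m,cv2.MORPH_OPEN,np.ones((3,3)))
    W=onplane(n,big(m),48)[:,:2]; H=cv2.convexHull(np.float32(W)); print(n,"disc",cv2.minEnclosingCircle(H),cv2.fitEllipse(H))
    g=mask(n,(0,0,60),(180,70,255),b); c=big(cv2.morphologyEx(g,cv2.MORPH_OPEN,np.ones((3,3))))
    print(" base",cv2.minAreaRect(np.float32(onplane(n,c,12)[:,:2])))
# ring
for n,b in(("top",(390,285,30,25)),("scene",(245,190,30,30))):
    m=red(n,b); p=big(m); (cx,cy),d,a=cv2.fitEllipse(p); print(n,"ring px",cx,cy,d,onplane(n,[[cx,cy]],66))
    y=mask(n,(15,120,90),(35,255,255),(int(cx)-6,int(cy)-6,12,12)); q=pts(y); print(" gold",len(q),q.mean(0) if len(q) else 0)
# shoe
q=pts(mask("top",(12,120,90),(35,255,255),(424,312,22,18)));print("shoe",len(q),onplane("top",[q.mean(0)],56))
# knob
p=big(mask("top",(0,0,0),(180,120,70),(408,260,40,36)));r=cv2.minAreaRect(p);print("knob",r,onplane("top",[r[0]],113),onplane("top",cv2.boxPoints(r),113))
# probe
P=[]
for n,b in(("top",(222,268,20,22)),("scene",(413,200,16,16))):
    q=pts(red(n,b)); P.append(q.mean(0)); print(n,"cap",len(q),q.mean(0),onplane(n,[q.mean(0)],120))
    y=mask(n,(15,120,60),(35,255,255),(b[0]-5,b[1]-5,b[2]+12,b[3]+25)); print(" yellow",pts(y).min(0),pts(y).max(0))
print("tri cap",tri(*P))
for n,b in(("top",(205,255,60,50)),("scene",(395,205,45,50))):
    m=mask(n,(105,120,120 if n=="top" else 125),(125,255,255),b)|mask(n,(0,0,0),(0,0,0),b); c=big(m); r=cv2.minAreaRect(np.float32(onplane(n,cv2.convexHull(c)[:,0],50)[:,:2])); print(n,"stand",r)
```

```text
top disc ((526.0906982421875, -198.70159912109375), 82.03082275390625) ((526.0189208984375, -198.13209533691406), (162.22267150878906, 163.18666076660156), 80.08418273925781)
 base ((524.809814453125, -196.8686065673828), (203.37466430664062, 203.80426025390625), 14.943145751953125)
scene disc ((530.9694213867188, -212.5937957763672), 80.96180725097656) ((528.393798828125, -208.47665405273438), (145.3948974609375, 158.71022033691406), 108.08857727050781)
 base ((518.5907592773438, -200.66827392578125), (241.3821258544922, 203.527587890625), 14.403406143188477)
top ring px 405.48077392578125 299.9996032714844 (12.52392578125, 12.967042922973633) [[ 483.  -154.6   66. ]]
 gold 13 [406.5 299.8]
scene ring px 257.63153076171875 207.63153076171875 (1.2282687425613403, 5.29732608795166) [[ 507.3 -160.3   66. ]]
 gold 3 [260. 201.]
shoe 71 [[ 437.2 -220.9   56. ]]
knob ((426.5000305175781, 278.5), (11.31370735168457, 25.45584487915039), 45.0) [[ 527.9 -192.5  113. ]] [[ 517.6 -165.   113. ]
 [ 555.1 -203.8  113. ]
 [ 538.2 -220.   113. ]
 [ 500.8 -181.2  113. ]]
top cap 27 [228.1 277.5] [[531.6 224.  120. ]]
 yellow [227 274] [238 281]
scene cap 27 [423.8 207.7] [[533.7 223.6 120. ]]
 yellow [417 209] [426 229]
tri cap [531.7 224.3 118. ]
top stand ((531.94775390625, 225.16180419921875), (69.2742919921875, 69.58995056152344), 81.81595611572266)
scene stand ((531.873291015625, 223.67620849609375), (69.74754333496094, 69.78949737548828), 81.55155181884766)
```

The yellow, red-capped probe in the small blue stand (top view 228,278) is the one meant. The green look-alike at (234,238) is the wrong colour, and the blue block at (309,266) is the large, empty stand. The white socket is at (405,300) and the shoe at (436,322), so the turn is 60° counter-clockwise.

Run:
```python
from h import *
A=np.array([525.5,-197.5]); y0=np.deg2rad(-45.3)
for yy in(y0,y0+np.pi):
  for p in(220,86):
    q=solve_ik([*A,p],[np.pi,0,yy]); print(p,yy,q)
    if q is not None: ok=q
q=solve_ik([*A,220],[np.pi,0,y0]); q2=solve_ik([*A,220],[np.pi,0,y0+np.pi/3]); print(q2)
g=solve_ik([531.8,224.2,150],[np.pi,0,np.deg2rad(-8.3)]);print(g)
```

```text
220 -0.7906341511534313 [-0.49098249  0.35474343 -0.18088649  1.03516641  0.         -2.841941  ]
86 -0.7906341511534313 [-0.49098249  0.48383166 -0.35713776  0.72982691  0.         -2.841941  ]
220 2.3509585024363617 [-0.49098249  0.35474343 -0.18088649  1.03516641  0.          0.29965166]
86 2.3509585024363617 [-0.49098249  0.48383166 -0.35713776  0.72982691  0.          0.29965166]
[-0.49098249  0.35474343 -0.18088649  1.03516641  0.          2.39404676]
[ 0.27110008  0.440191   -0.24012581  0.89047952  0.         -2.72563025]
```

Run:
```python
from h import *
A=[525.5,-197.5]; y0=np.deg2rad(134.7)
bot.move_ptp([*A,170],[np.pi,0,y0]); bot.grip(0.6,40)
bot.movel([*A,87],max_speed=100); bot.grip(0.0,40)
s=bot.get_state(); print(s["t"],s["opening"],s["gripper_force"],s["contact_force"],s["tcp_pos"],s["orientation"])
q=np.array(s["qpos"]); q0=solve_ik([*A,87],[np.pi,0,y0])
for k in(1,2,3):
    qq=np.array(q0); qq[5]-=k*np.deg2rad(20.07); bot.move_j(qq)
    s=bot.get_state(); print(s["t"],s["orientation"][2],s["contact_force"],s["wrist_torque"],s["gripper_force"])
bot.grip(0.6)
s=bot.get_state(); print(s["t"],s["opening"],s["contact_force"])
bot.movel([*A,190],max_speed=150)
cv2.imwrite("pics/top1.png",imaging.capture("top"))
bot.move_ptp([531.8,224.2,200],[np.pi,0,np.deg2rad(171.7)])
cv2.imwrite("pics/top2.png",imaging.capture("top"));cv2.imwrite("pics/scene2.png",imaging.capture("scene"))
print(bot.get_state()["t"],bot.get_state()["qpos"])
t=cv2.imread("pics/top2.png"); cv2.imwrite("pics/crop2.png",cv2.resize(t[225:345,350:490],None,fx=4,fy=4,interpolation=cv2.INTER_CUBIC))
```

```text
3.4583 0.17779356260410528 41.193777322769165 [0.72410174 1.56666109 5.59177486] [ 526.23909434 -197.38800189   87.7384869 ] [3.14026639e+00 1.14206608e-03 2.35125745e+00]
3.8833 2.699965543640865 [0.40665282 2.85509685 5.35544439] [ 0.50816963 -0.14858814 -0.10326985] 41.198179721832275
4.3083 3.0514055668452977 [1.45754129 2.20318587 5.72039206] [ 0.61832289 -0.23570534  0.1839933 ] 41.36094152927399
4.7333 -2.881931587172061 [1.16309528 3.33534434 4.87443931] [ 0.71367725 -0.25273524  0.03992077] 41.24075531959534
5.1667 0.5985868753551579 [-0.06478631 -0.45923472 -0.07153805]
7.7083 [ 2.69257409e-01  3.97959092e-01 -1.69472989e-01  1.00350751e+00
 -2.27149285e-04  4.15732507e-01]
```

View pics/crop2.png

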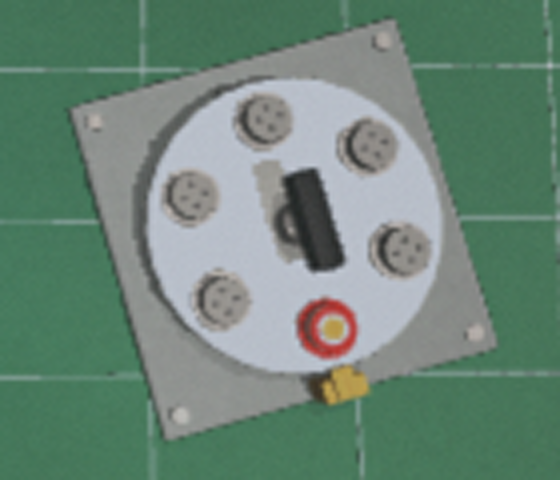

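The white socket with its red ring (crop 328,327) now sits beside the shoe (345,383), and the knob is free. Next I locate the gold spot precisely and pick up the probe.

Run:
```python
from h import *
np.set_printoptions(precision=2,suppress=True)
I={n:cv2.imread(f"pics/{n}2.png") for n in("top","scene")}
P=[]
for n in I:
    g=project(n,[467.5,-212.9,66])[0]; x,y=np.int32(g.round()); h=cv2.cvtColor(cv2.resize(I[n][y-12:y+12,x-12:x+12],None,fx=8,fy=8,interpolation=cv2.INTER_CUBIC),cv2.COLOR_BGR2HSV)
    m=cv2.inRange(h,np.array((15,80,90)),np.array((35,255,255))); k,L,st,C=cv2.connectedComponentsWithStats(m)
    for i in range(1,k):
        c=(C[i]+.5)/8-.5+[x-12,y-12]; print(n,"pred",g,"gold",st[i,4]/64,c,onplane(n,[c],66)[0])
O=[np.pi,0,np.deg2rad(171.7)]
bot.movel([531.8,224.2,68],max_speed=110); bot.grip(0.0,40)
s=bot.get_state(); print(s["t"],s["opening"],s["gripper_force"],s["contact_force"],s["tcp_pos"],s["orientation"])
bot.movel([531.8,224.2,190],max_speed=80); bot.dwell(.3)
for n in I: cv2.imwrite(f"pics/{n}3.png",imaging.capture(n))
s=bot.get_state(); print(s["t"],s["opening"],s["contact_force"],s["tcp_pos"],s["orientation"])
g=[cv2.resize(cv2.imread(f"pics/{n}3.png")[y:y+110,x:x+110],(400,400),interpolation=cv2.INTER_CUBIC) for n,x,y in(("top",170,230),("scene",370,130))]
cv2.imwrite("pics/crop3.png",np.hstack(g))
```

```text
top pred [432.42 307.05] gold 18.78125 [432.95 306.78] [ 468.08 -214.07   66.  ]
top pred [432.42 307.05] gold 15.109375 [435.98 317.5 ] [ 444.95 -219.87   66.  ]
scene pred [238.92 194.91] gold 42.203125 [237.8  189.43] [ 448.62 -219.19   66.  ]
9.4667 0.18189412186394618 41.47529125213623 [-1.06 -0.49  2.58] [532.08 224.35  68.39] [3.14 0.   3.  ]
11.5417 0.17783184695278614 [ 1.11  0.02 -0.71] [531.77 224.19 189.93] [-3.14 -0.    3.  ]
```

View pics/crop3.png

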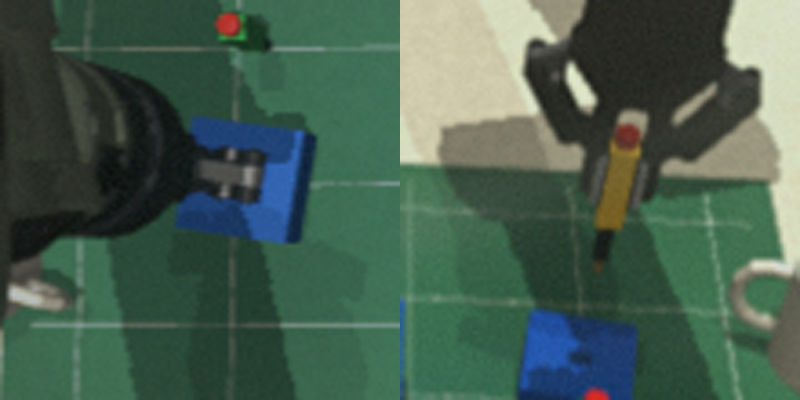

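Both views show the probe upright in the fingers and clear of the stand. I carry it to just above the gold spot and check.

Run:
```python
from h import *
np.set_printoptions(precision=2,suppress=True)
print("tip exp",project("scene",[531.8,224.2,127.6])[0],"seen ~[424.5 203]")
G=[467.8,-213.5]; O=[np.pi,0,np.deg2rad(-165.1)]
bot.move_ptp([*G,190],O); bot.movel([*G,134],max_speed=60); bot.dwell(.4)
for n in("top","scene"): cv2.imwrite(f"pics/{n}4.png",imaging.capture(n))
s=bot.get_state(); print(s["t"],s["contact_force"],s["tcp_pos"],s["orientation"])
print([project(n,[*s["tcp_pos"][:2],71.5])[0] for n in("top","scene")])
g=[cv2.resize(cv2.imread(f"pics/{n}4.png")[y:y+70,x:x+70],(400,400),interpolation=cv2.INTER_CUBIC) for n,x,y in(("top",400,260),("scene",205,150))]
cv2.imwrite("pics/crop4.png",np.hstack(g))
```

```text
tip exp [424.54 204.68] seen ~[424.5 203]
14.75 [-0.21 -0.26 -0.82] [ 467.82 -213.51  134.07] [-3.14  0.   -2.88]
[array([433.25, 306.96]), array([238.35, 193.38])]
```

View pics/crop4.png

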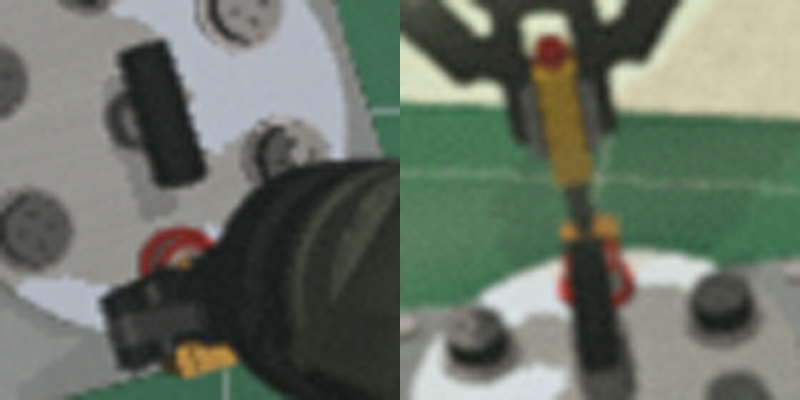

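The tip itself is hidden, but in the scene crop the ring's middle (598,272) looks slightly to the right of the probe's axis (about 588). I measure that offset in the same view.

Run:
```python
from h import *
np.set_printoptions(precision=2,suppress=True)
def up(i,x,y,w,h): return cv2.resize(i[y:y+h,x:x+w],None,fx=8,fy=8,interpolation=cv2.INTER_CUBIC)
for f in("scene2","scene4","top2"):
    x,y=(225,185) if f[0]=="s" else (418,293)
    u=cv2.cvtColor(up(cv2.imread(f"pics/{f}.png"),x,y,30,28),cv2.COLOR_BGR2HSV)
    m=cv2.inRange(u,np.array((0,110,60)),np.array((8,255,255)))|cv2.inRange(u,np.array((172,110,60)),np.array((180,255,255)))
    yy,xx=np.nonzero(m); e=lambda v,o:(np.array([v.min(),v.max()])+.5)/8-.5+o
    print(f,"red x",e(xx,x),"y",e(yy,y))
T=[467.8,-213.5]
for n in("top","scene"):
    a=np.linspace(0,2*np.pi,60); c=project(n,np.c_[T[0]+13*np.cos(a),T[1]+13*np.sin(a),0*a+66]); print(n,"pred ring",c.min(0),c.max(0))
u=cv2.cvtColor(up(cv2.imread("pics/scene4.png"),222,155,30,35),cv2.COLOR_BGR2HSV)
m=cv2.inRange(u,np.array((18,120,50)),np.array((35,255,255)))
for r in range(70,240,24):
    xx=np.nonzero(m[r])[0]
    if len(xx): print("grip row",155+r/8,(xx.min()+xx.max()+1)/16-.5+222)
print("axis pred",project("scene",[[*T,z] for z in(176,156,136,116)]))
```

```text
scene2 red x [232.81 244.81] y [191.94 203.19]
scene4 red x [232.81 245.06] y [191.81 203.06]
top2 red x [424.31 438.44] y [299.56 313.81]
top pred ring [426.73 300.91] [438.67 312.93]
scene pred ring [233.33 191.27] [243.97 198.74]
grip row 163.75 231.3125
grip row 166.75 232.125
grip row 169.75 232.6875
grip row 172.75 233.3125
grip row 175.75 233.875
grip row 178.75 234.625
grip row 181.75 233.9375
axis pred [[232.16 160.48]
 [233.42 167.14]
 [234.64 173.62]
 [235.82 179.93]]
```

Run:
```python
from h import *
np.set_printoptions(precision=2,suppress=True)
for f,xy,dz in(("scene3",[531.8,224.2],190),("scene4",[467.8,-213.5],134)):
    im=cv2.imread(f"pics/{f}.png"); zo=dz-18.4
    c=project("scene",[[*xy,zo+65]])[0]; x,y=np.int32(c)-[15,12]
    u=cv2.cvtColor(cv2.resize(im[y:y+50,x:x+36],None,fx=8,fy=8,interpolation=cv2.INTER_CUBIC),cv2.COLOR_BGR2HSV)
    def g(m,l):
        k,L,st,C=cv2.connectedComponentsWithStats(m); i=1+st[1:,4].argmax(); c=(C[i]+.5)/8-.5+[x,y]
        ax=project("scene",[[*xy,z] for z in range(60,260,2)]); p=np.interp(c[1],ax[:,1][::-1],ax[:,0][::-1])
        print(f,l,c,"area",st[i,4]/64,"w",st[i,2]/8,"dx px",c[0]-p)
    g(cv2.inRange(u,np.array((0,120,40)),np.array((9,255,255)))|cv2.inRange(u,np.array((172,120,40)),np.array((180,255,255))),"cap")
    g(cv2.inRange(u,np.array((18,120,40)),np.array((35,255,255))),"grip")
```

```text
scene3 cap [432.1  166.94] area 31.328125 w 6.5 dx px -1.2090644272013833
scene3 grip [429.22 181.22] area 178.265625 w 12.875 dx px -0.7777530065488918
scene4 cap [230.99 158.64] area 20.421875 w 5.5 dx px -0.8270344285299132
scene4 grip [233.04 170.71] area 137.859375 w 10.625 dx px -1.044564335424809
```

The probe sits about 1 px (about 2 mm) to −y of where the TCP says, consistently in both pictures. I shift +1.3 mm in y and press.

Run:
```python
from h import *
np.set_printoptions(precision=2,suppress=True)
G=[467.8,-212.2]
bot.movel([*G,134],max_speed=20); bot.dwell(.3); f0=np.mean([bot.get_state()["contact_force"] for _ in range(1)],0); print(f0)
for z in(130,128,126,124.5,123.4):
    bot.movel([*G,z],max_speed=15); bot.dwell(.25); s=bot.get_state(); print(z,s["t"],s["tcp_pos"],s["contact_force"]-f0,s["gripper_force"])
    if s["contact_force"][2]-f0[2]>2.3: break
cv2.imwrite("pics/scene5.png",imaging.capture("scene"))
```

```text
[-0.53  0.07 -0.69]
130 15.9667 [ 467.82 -212.24  130.05] [ 0.74 -0.42 -0.87] 41.217817068099976
128 16.5 [ 467.89 -212.29  128.09] [ 0.9  -0.24  0.87] 41.345508098602295
126 17.0333 [ 467.87 -212.24  126.05] [1.58 0.08 1.79] 41.41744136810303
124.5 17.5333 [ 467.87 -212.22  124.53] [ 0.59 -0.45  1.77] 41.46879851818085
123.4 18.0333 [ 467.83 -212.22  123.43] [ 1.76 -0.49  1.85] 41.47531449794769
```

Run:
```python
from h import *
F=[]
for _ in range(15): bot.dwell(.05); F.append(bot.get_state()["contact_force"])
print(np.mean(F,0),np.std(F,0),bot.get_state()["t"])
cv2.imwrite("pics/crop5.png",cv2.resize(cv2.imread("pics/scene5.png")[150:225,190:290],(800,600),interpolation=cv2.INTER_CUBIC))
```

```text
[ 0.58476818 -0.25972122  1.24074911] [0.52179571 0.57755852 0.34487621] 18.8333
```

View pics/crop5.png

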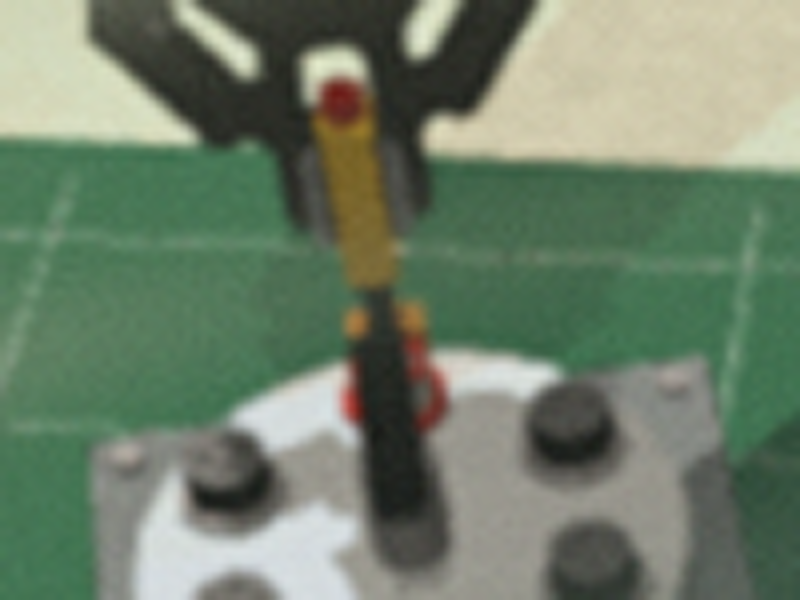

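The white socket is at the shoe, the probe stands upright on it, and its axis (378,295, running down to about 388,345) lines up with the ring's middle (about 395). The mean force change of about 2 N matches the plunger being half-way in.

```bash
python3 -c "
from bench import bot
print(bot.sign_off())"
```

```text
the job is handed in; nothing more can be done
None
```

I handed the job in at about 19 s: the white socket is clicked in at the shoe with the knob released, and the yellow probe is held upright on its gold spot at about 2 N (about half-way in). The tip was hidden behind the knob and gripper, so its position on the spot is inferred from the probe's line and the force; the hand-in gave no verdict.

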